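# Fetch the slide box from behind the stain bottles

### The job

The slide box lies in the stain tray behind three bottles. Stand the three bottles aside on the long white tray, lay the slide box flat in the empty compartment of the aluminium reading tray, and only then put every bottle back upright where it stood in the stain tray, because they are kept in staining order. Do not tip a bottle over, and leave the coverslip pack and the little oil bottle in the back corners of the stain tray where they are.

Things in the scene. Friction and masses are not known exactly. Their poses are not given: they have to be found in the camera images.
- dropper_bottle: Round amber glass bottle with a paper label, black collar and small rubber bulb. Straight body 42 mm in diameter up to 74 mm, total height 109 mm, about 110 g, loose. Origin: centre of its underside, z up along it.
- square_bottle: Square white plastic bottle with a small round screw cap (29 mm). Body 42 x 42 mm and straight up to 72 mm, total height 104 mm, about 110 g, loose. Origin: centre of its underside, z up, x and y square to its flat sides.
- wide_jar: Round white plastic jar with a broad ribbed screw lid (41 mm). Straight body 44 mm in diameter up to 72 mm, total height 94 mm, about 120 g, loose. Origin: centre of its underside, z up along it.
- slide_box: Closed grey plastic box for microscope slides with a paper label on the lid, 56 mm (its x) by 92 mm (its y) by 30 mm high, about 130 g, loose. It lies flat behind the bottles with its long side along the row; the gap to the bottles is about 6 to 23 mm, behind it about 40 to 50 mm are free to the upstand. Origin: centre of its underside, z up.
- stain_tray: Fixed bright steel tray, 184 mm (x) by 238 mm (y), floor 4 mm thick (things stand 4 mm above the desk), upstand of 40 mm (top bar to 43 mm) at the back (+x) and both sides, front lip (-x) 12 mm high. The three bottles start in a row along y at about x = -53 mm, 54 mm apart, in any order; the slide box lies behind at about x = +13 mm. Origin: centre of its underside, x to the back, y along the row.
- white_tray: Fixed long white plastic tray to one side of the stain tray, free at the start, 310 mm (x) by 120 mm (y), floor 3 mm thick, rim 4 mm wide and 8 mm high. The side area for the bottles. Origin: centre of its underside, x along its length, away from the robot within a few degrees.
- reading_tray: Fixed aluminium tray on the other side of the stain tray, 172 mm (x) by 124 mm (y), floor 3 mm thick, rim and divider 4 mm wide, 8 mm high. Two compartments of 80 (x) by 116 mm (y): the far one (centre x = +43 mm) holds three glass slides, the near one (centre x = -43 mm, y = 0) is empty and takes the slide box, long side along y. Origin: centre of its underside, x away from the robot.
- coverslip_pack: Small clear square pack, 26 x 26 x 16 mm, loose, at the back left (+y) corner of the stain tray beside the slide box; to be left alone. Origin: centre of its underside.
- oil_bottle: Small amber bottle with a black cap, 30 mm in diameter, 57 mm high, loose, at the back right (-y) corner of the stain tray beside the slide box; to be left alone. Origin: centre of its underside.
Not all that is in view belongs to the job. What is shaped like the wide_jar but pink is not meant.

How it is judged:
By the outcome, as a careful person would: the job done as asked, in the order asked, and still so for the second after the job is handed in, with the robot touching nothing.
It also fails if it takes over 139 s, if anything falls off the work surface, if the arm or the gripper's body presses on something with over 40 N, if the wrist force passes 120 N, or if a joint passes its speed limit or range.

### The arm

A 7-joint arm with a two-finger parallel gripper is mounted at the origin on the work surface. World frame = base frame: x ahead of the robot, y to its left, z up, the work surface at z = 0. Lengths are in m, angles in rad, forces in N, time in s.
With the tool pointing down it reaches from about 0.425 to 0.925 m from the base axis. Payload 6.8 kg.
Tool frame: the origin (TCP) lies midway between the tips of the shut fingers; the grasp point (between the pads) lies 19 mm behind it; z points along the fingers, y is the line along which they close (so a half turn about z gives the same grasp; the last joint's range is limited). The gripper opens to 85 mm and grips with 20 to 120 N. Pads are 22 mm wide; open, the fingers measure 114 mm over their backs; the gripper's body (76 mm by 85 mm) begins 54 mm behind the grasp point. The pads swing forward as they close: fully open they stand 13 mm farther back than shut.
Start: joints at [1.122, 0.477, 0.022, 1.555, -0.011, 1.109, -0.083], TCP at [0.226, -0.636, 0.231] pointing down, gripper open.
Joint ranges: [-2.96, 2.96], [-0.34, 2.1], [-1.41, 1.46], [0.24, 2.44], [-1.37, 4.51], [0.17, 1.92], [-2.96, 2.96]. Speed limits (rad/s): [2.39, 2.39, 3.14, 3.14, 3.14, 3.14, 3.14].

### API

Orientations are given as a rotation vector (axis times angle).
In Python, from bench import status, vision, r gives the robot as it stands. The module is installed in compiled form; this text tells all that it offers.
- The arm moves only by the shell command python3 -m handwheel 'ROWS' [OPENING] [FORCE]. ROWS is JSON, a list of rows, each an object with "dp": the shift along the tool's x, y, z in m, a list of three; "delta_rot": the turn, a rotation vector about the tool's x, y, z in rad, a list of three. In form: [{"dp": [x, y, z], "delta_rot": [rx, ry, rz]}, ...]. A call has 1 to 12 rows; each row is the pose to reach, as a shift and turn from the pose commanded when the call began, along the tool's axes at that moment; what a row does not reach only later rows make up. A row lasts 1/8 s, in which the tool goes at most 62.5 mm and 10.7 degrees, less where a joint would pass 70% of its speed; a pose out of reach is approached as far as the arm can. A call with a gripper value outside its range is refused whole. OPENING is the opening, from 0 (shut) to 1 (fully open), set as the call begins (- or left out, the last holds). The fingers move at their own pace and stop on an object; FORCE is the grip in N (left out, the last holds). Time passes only in rows, so rows that repeat a pose let the fingers close. It gives the time, the measured TCP pose, the force, the opening and the grip force at its end, in the units of the state.
- status.get_obs(): the state, without advancing time (a new reading comes with each control period).
- vision.grab_frame(name): name is "scene" or "top" or "wrist"; returns a dict with "img" (420x560x3 uint8, blue, green, red), "fovy" (degrees; the focal length in pixels is half the picture's height over the tangent of half this angle, whatever the lens; pixels are square), "cx", "cy" (the principal point, pixels), "distortion" ([k1, k2, p1, p2, k3] as OpenCV has them; the pictures are not rectified), "world_from_camera" (4x4, takes a point from camera to world coordinates). Camera axes: x right, y up, looking along -z (the intrinsics and any distortion apply to the point x, -y, -z); pixel columns grow to the right and rows downward; lengths in m; the calibration is good to about 2 mm. A picture is of the moment at which its call begins. There is no depth.
- r.hand_in(): hands the job in; it is judged then, once.
The state is a dict: "clock": time; "joints": joint angles; "qvel": joint speeds; "tau": joint torques, N m; "tcp_pos": TCP position; "orientation": TCP orientation; "contact_force": force on the tool from outside, world axes, zero at the start; "moment": the same for the moment, N m; "grip_width": finger opening in m; "gripper_force": force on a finger pad.
Only numpy, scipy, OpenCV 4.12 (cv2) and the standard library are available. Lean on these libraries where they do the work, as an engineer would, in place of code of your own. Each camera call takes 0.05 s, during which the arm holds its last target. There are 200 camera calls.

## Working session

There is one attempt and no reset: what is moved stays moved. The work goes in short steps, Python scripts to look and compute and a shell command to move; the robot and the scene stay as the last step left them, time stands still between calls to the robot, and variables do not carry over. Pictures are saved under pics/ and viewed, at most 14 in all, crops included, and the job is handed in when it is done.

```bash
mkdir -p pics; ls; python3 - <<'E'
from bench import status, vision, r
import cv2
o=status.get_obs(); print({k:(v if not hasattr(v,'round') else v.round(4) if hasattr(v,'shape') else round(v,4)) for k,v in o.items()})
for n in("scene","top"):
    f=vision.grab_frame(n); cv2.imwrite(f"pics/{n}0.png",f["img"]); print(n,f["fovy"],f["cx"],f["cy"],f["distortion"],f["world_from_camera"])
E
```

```text
pics
{'clock': 0.0, 'joints': array([ 1.1219,  0.4778,  0.0224,  1.5564, -0.0115,  1.1093, -0.0831]), 'qvel': array([ 0.0007, -0.0005,  0.0015, -0.0009, -0.0001,  0.0004, -0.0003]), 'tau': array([-8.00000e-04, -5.96442e+01,  1.60740e+00, -2.81190e+01,
        1.24000e-02,  9.50000e-03,  0.00000e+00]), 'tcp_pos': array([ 0.2254, -0.6356,  0.2303]), 'orientation': array([-3.0944e+00, -5.3240e-01,  7.0000e-04]), 'contact_force': array([ 0.3798, -0.3654, -0.3199]), 'moment': array([-0.0362, -0.0375,  0.0212]), 'gripper_force': 0.0, 'grip_width': 0.08555908183417618}
scene 56.38916726785919 277.52988215451984 205.59118149367387 [-0.02943046  0.          0.          0.          0.        ] [[ 0.87186853 -0.38391396  0.30406468  0.75252975]
 [ 0.48962686  0.69665626 -0.52434301 -0.38351549]
 [-0.01052596  0.6060364   0.79536726  0.64335548]
 [ 0.          0.          0.          1.        ]]
top 45.53982388460434 279.6192104172227 207.273206915001 [-0.08252113  0.          0.          0.          0.        ] [[-4.87806821e-03  9.92341596e-01 -1.23427559e-01  4.06308061e-01]
 [-9.99987534e-01 -4.97233924e-03 -4.55746245e-04 -2.20126159e-03]
 [-1.06597965e-03  1.23423797e-01  9.92353480e-01  1.24408596e+00]
 [ 0.00000000e+00  0.00000000e+00  0.00000000e+00  1.00000000e+00]]
```

View pics/scene0.png

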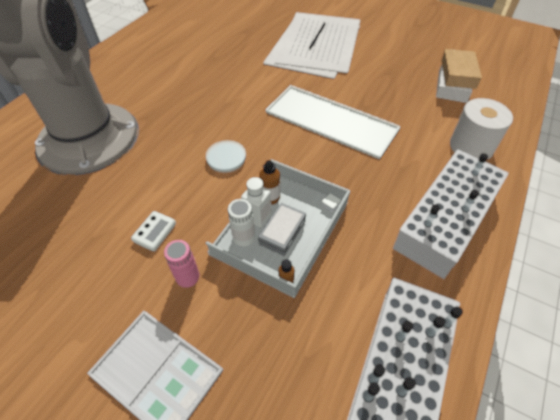

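View pics/top0.png

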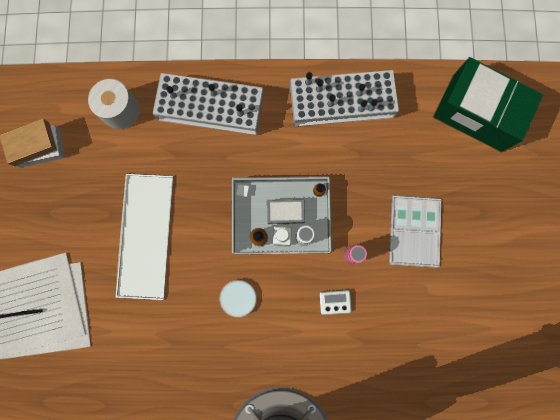

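The scene picture shows the three bottles in the stain tray: dropper (270,172), square (256,195), jar (241,222). The slide box is at (283,227). In the top picture they are at dropper (258,236), square (282,236), jar (305,235) and box (286,211). The white tray is on the left at (145,237) and the reading tray on the right at (415,232).

There are two candidates for the wide_jar: white in the stain tray (305,235), and pink outside it (357,254). The white one in the row fits the description. I'll confirm it in a crop.

```bash
cat > h.py <<'E'
import numpy as np, cv2
from scipy.spatial.transform import Rotation as R
from bench import status, vision
def cam(f):
    F=f["img"].shape[0]/2/np.tan(np.radians(f["fovy"]/2))
    return np.array([[F,0,f["cx"]],[0,F,f["cy"]],[0,0,1.]]),np.array(f["distortion"],float),np.array(f["world_from_camera"])
def world(f,uv,z):
    K,d,T=cam(f); p=cv2.undistortPoints(np.array(uv,float).reshape(-1,1,2),K,d)[:,0]
    v=np.c_[p[:,0],-p[:,1],-np.ones(len(p))]@T[:3,:3].T; o=T[:3,3]
    return o+v*((z-o[2])/v[:,2])[:,None]
def pix(f,P):
    K,d,T=cam(f); q=(np.array(P,float).reshape(-1,3)-T[:3,3])@T[:3,:3]
    return cv2.projectPoints(q*[1,-1,-1],np.zeros(3),np.zeros(3),K,d)[0][:,0]
def grab(n): return vision.grab_frame(n)
def crop(f,x0,y0,x1,y1,s,name): cv2.imwrite(name,cv2.resize(f["img"][y0:y1,x0:x1],None,fx=s,fy=s,interpolation=cv2.INTER_CUBIC))
E
python3 - <<'E'
from h import *
f=grab("top"); crop(f,225,170,375,275,5,"pics/c1.png")
print(world(f,[(258,236),(282,236),(305.5,235)],.1).round(3))
hsv=cv2.cvtColor(f["img"],cv2.COLOR_BGR2HSV)
m=((hsv[...,1]<60)&(hsv[...,2]>120)).astype(np.uint8)
for n,(x0,y0,x1,y1),z in(("white",(105,165,185,308),.008),("read",(383,188,450,275),.008),("stain",(225,170,338,262),.043)):
    mm=np.zeros_like(m);mm[y0:y1,x0:x1]=m[y0:y1,x0:x1]
    c=max(cv2.findContours(mm,0,2)[0],key=cv2.contourArea); b=cv2.boxPoints(cv2.minAreaRect(c)); w=world(f,b,z)[:,:2]
    print(n,b.round(1).tolist(),w.round(4).tolist(),w.mean(0).round(4),np.linalg.norm(np.diff(w,axis=0),axis=1).round(4))
E
```

```text
[[ 0.483  0.048  0.1  ]
 [ 0.482 -0.007  0.1  ]
 [ 0.484 -0.061  0.1  ]]
white [[115.19999694824219, 296.8999938964844], [124.80000305175781, 172.10000610351562], [172.60000610351562, 175.8000030517578], [163.0, 300.6000061035156]] [[0.3394, 0.4048], [0.6517, 0.3904], [0.6413, 0.2678], [0.3309, 0.2855]] [0.4908 0.3371] [0.3127 0.123  0.3109]
read [[388.70001220703125, 264.6000061035156], [391.6000061035156, 195.5], [441.70001220703125, 197.5], [438.8999938964844, 266.6000061035156]] [[0.4163, -0.2701], [0.5885, -0.2824], [0.5828, -0.4098], [0.41, -0.3953]] [ 0.4994 -0.3394] [0.1726 0.1275 0.1734]
stain [[232.0, 177.0], [330.0, 177.0], [330.0, 253.0], [232.0, 253.0]] [[0.6307, 0.1142], [0.6295, -0.1249], [0.4447, -0.1218], [0.4459, 0.113]] [ 0.5377 -0.0049] [0.2391 0.1848 0.2348]
```

View pics/c1.png

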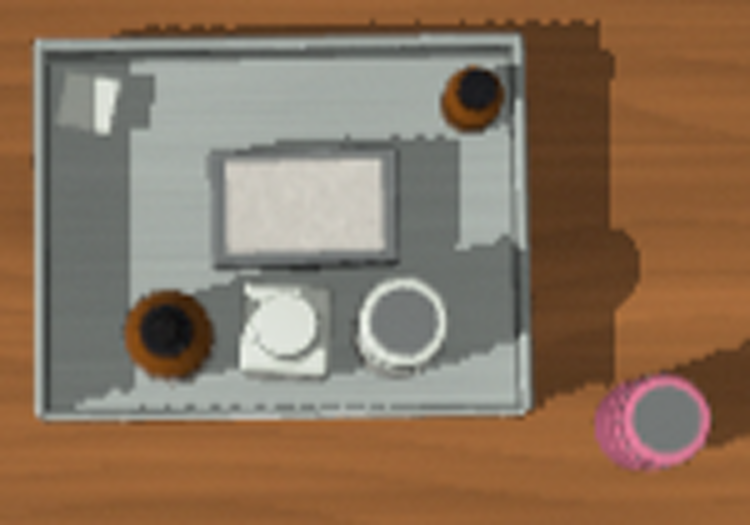

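The enlarged crop confirms it: the white ribbed jar at crop (404,322) is the wide_jar. It stands in the row with dropper (167,330) and square (285,324). The pink one at (667,420), outside the tray, is a decoy.

```bash
cat >> h.py <<'E'
def goto(x,y,z,yaw):
    "rows needed: tool y along world x turned by yaw, tool z down -> shift and turn in the present tool frame"
    o=status.get_obs(); A=R.from_rotvec(o["orientation"])
    c,s=np.cos(yaw),np.sin(yaw)
    B=R.from_matrix(np.c_[[-(-s),-c,0] if 0 else [-s*1,c,0],[c,s,0],[0,0,-1]])
    d=A.inv().apply(np.array([x,y,z])-o["tcp_pos"]); print("dp",d.round(4),"rot",(A.inv()*B).as_rotvec().round(4),"tcp",o["tcp_pos"].round(4))
E
python3 - <<'E'
from h import *
f=grab("top"); c=lambda L:np.array(L)/5+[225-.4,170-.4]
def P(n,L,z):
    w=world(f,c(L),z)[:,:2]; print(n,w.round(4).tolist(),"mean",w.mean(0).round(4))
    return w
w=P("stain",[(36,40),(521,36),(530,413),(38,417)],.043)
w=P("box",[(222,160),(385,156),(387,254),(226,257)],.034); print(np.degrees(np.arctan2(*(w[3]-w[2])[::-1]))-90,np.degrees(np.arctan2(*(w[0]-w[1])[::-1]))-90)
P("boxouter",[(208,150),(397,147),(400,264),(214,270)],.034)
P("dropper",[(166,330)],.113);P("sqcap",[(285,324)],.108);P("jarlid",[(404,322)],.098);P("pink",[(667,420)],.094);P("oil",[(480,88)],.061)
P("sqbody",[(330,290),(329,378),(241,374)],.076)
goto(.482,-.007,.22,-.01)
w=grab("wrist"); print(w["world_from_camera"].round(3),w["fovy"])
E
```

```text
stain [[0.6292, 0.1147], [0.63, -0.122], [0.4466, -0.1233], [0.4459, 0.1125]] mean [ 0.5379 -0.0045]
box [[0.5709, 0.0242], [0.5725, -0.0554], [0.5244, -0.0559], [0.5233, 0.0224]] mean [ 0.5478 -0.0162]
0.783597688683642 1.132164028649413
boxouter [[0.5759, 0.031], [0.5769, -0.0613], [0.5195, -0.0621], [0.517, 0.0282]] mean [ 0.5473 -0.016 ]
dropper [[0.4826, 0.048]] mean [0.4826 0.048 ]
sqcap [[0.4854, -0.0059]] mean [ 0.4854 -0.0059]
jarlid [[0.4868, -0.0605]] mean [ 0.4868 -0.0605]
pink [[0.4413, -0.1811]] mean [ 0.4413 -0.1811]
oil [[0.6014, -0.1001]] mean [ 0.6014 -0.1001]
sqbody [[0.5035, -0.0271], [0.4623, -0.0264], [0.4644, 0.0147]] mean [ 0.4768 -0.0129]
dp [ 0.4519 -0.5069  0.0112] rot [-1.00e-03 -6.00e-04 -1.22e+00] tcp [ 0.2255 -0.6358  0.2307]
[[ 0.335  0.901  0.277  0.296]
 [-0.942  0.32   0.098 -0.611]
 [-0.001 -0.294  0.956  0.374]
 [ 0.     0.     0.     1.   ]] 65.31801299522911
```

```bash
python3 -m handwheel '[{"dp":[0.02,-0.02,0],"delta_rot":[0,0,-0.05]},{"dp":[0.06,-0.065,0],"delta_rot":[0,0,-0.17]},{"dp":[0.10,-0.11,0],"delta_rot":[0,0,-0.3]},{"dp":[0.14,-0.155,0],"delta_rot":[0,0,-0.45]},{"dp":[0.18,-0.2,0],"delta_rot":[0,0,-0.6]},{"dp":[0.22,-0.245,0.01],"delta_rot":[0,0,-0.75]},{"dp":[0.26,-0.29,0.01],"delta_rot":[0,0,-0.9]},{"dp":[0.3,-0.335,0.01],"delta_rot":[0,0,-1.05]},{"dp":[0.34,-0.38,0.01],"delta_rot":[0,0,-1.15]},{"dp":[0.38,-0.425,0.01],"delta_rot":[0,0,-1.22]},{"dp":[0.42,-0.47,0.01],"delta_rot":[0,0,-1.22]},{"dp":[0.44,-0.495,0.01],"delta_rot":[0,0,-1.22]}]' 1 40
python3 -m handwheel '[{"dp":[0,0,0],"delta_rot":[0,0,0]},{"dp":[0,0,0],"delta_rot":[0,0,0]}]'
python3 - <<'E'
from h import *
goto(.482,.048,.15,0); print(status.get_obs()["joints"].round(2))
w=grab("wrist"); cv2.imwrite("pics/w1.png",w["img"]); np.save("w1.npy",w)
E
```

```text
clock: 1.75
tcp_pos: [0.4758, -0.0192, 0.2217]
orientation: [2.228, 2.214, 0.002]
contact_force: [-0.6, -0.2, 0.0]
grip_width: 0.0851
gripper_force: 0.0
clock: 2.0
tcp_pos: [0.4745, -0.0235, 0.2211]
orientation: [2.233, 2.209, -0.001]
contact_force: [-0.6, 0.3, 1.0]
grip_width: 0.0856
gripper_force: 0.0
dp [0.0717 0.0067 0.0711] rot [-0.0006  0.0006 -0.0108] tcp [ 0.4745 -0.0235  0.2211]
[ 0.42  0.21 -0.56  2.    0.13  0.97 -0.22]
```

View pics/w1.png

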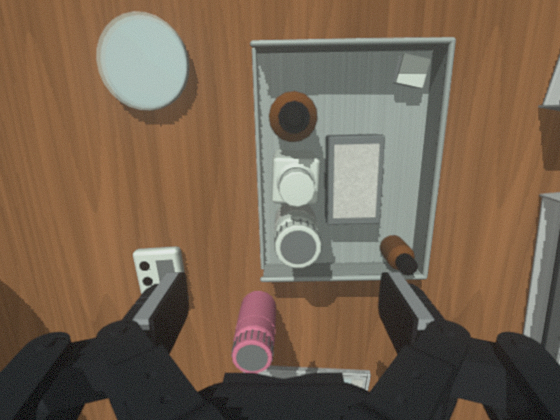

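The wrist picture shows the dropper bulb (293,117), square cap (297,187), jar lid (298,243), box lid (326,136)–(382,223), and the pink decoy outside the tray (253,330).

```bash
python3 - <<'E'
from h import *
w=np.load("w1.npy",allow_pickle=True).item()
for n,uv,z in (("dropper",(293,117),.11),("dropbody",(293,116),.078),("sq",(297,187),.106),("jar",(298,243),.098)): print(n,world(w,[uv],z)[0,:2].round(4))
b=world(w,[(327,136),(383,134),(382,222),(326,220)],.034)[:,:2]; print("box",b.round(4).tolist(),b.mean(0).round(4),"yaw",[np.degrees(np.arctan2(-(p-q)[0],(p-q)[1])).round(2) for p,q in((b[0],b[3]),(b[1],b[2]))])
t=world(w,[(254,43),(452,41),(425,276)],.043)[:,:2]; print("tray",t.round(4).tolist())
E
```

```text
dropper [0.4822 0.0495]
dropbody [0.4831 0.05  ]
sq [ 0.4854 -0.0046]
jar [ 0.4867 -0.0562]
box [[0.5177, 0.0305], [0.5726, 0.032], [0.5787, -0.0591], [0.5191, -0.0563]] [ 0.547  -0.0132] yaw [np.float64(0.93), np.float64(3.8)]
tray [[0.4496, 0.1124], [0.6255, 0.1128], [0.628, -0.1188]]
```

```bash
python3 -m handwheel '[{"dp":[0.02,0.003,0.01],"delta_rot":[0,0,-0.02]},{"dp":[0.045,0.006,0.025],"delta_rot":[0,0,-0.026]},{"dp":[0.072,0.008,0.04],"delta_rot":[0,0,-0.026]},{"dp":[0.073,0.008,0.06],"delta_rot":[0,0,-0.026]},{"dp":[0.073,0.008,0.06],"delta_rot":[0,0,-0.026]},{"dp":[0.073,0.008,0.06],"delta_rot":[0,0,-0.026]}]' 1
python3 -m handwheel '[{"dp":[0,0,0.02],"delta_rot":[0,0,0]},{"dp":[0,0,0.045],"delta_rot":[0,0,0]},{"dp":[0,0,0.07],"delta_rot":[0,0,0]},{"dp":[0,0,0.09],"delta_rot":[0,0,0]},{"dp":[0,0,0.1],"delta_rot":[0,0,0]},{"dp":[0,0,0.1],"delta_rot":[0,0,0]},{"dp":[0,0,0.1],"delta_rot":[0,0,0]}]'
python3 - <<'E'
from h import *
goto(.4825,.049,.047,.015)
f=grab("scene"); crop(f,190,130,360,290,3.5,"pics/s1.png")
E
```

```text
clock: 2.8
tcp_pos: [0.4839, 0.0491, 0.1618]
orientation: [2.205, 2.236, 0.0]
contact_force: [0.5, -1.0, 0.4]
grip_width: 0.0852
gripper_force: 0.0
clock: 3.68
tcp_pos: [0.4844, 0.0503, 0.0622]
orientation: [2.203, 2.238, 0.002]
contact_force: [0.1, -0.0, 0.6]
grip_width: 0.085
gripper_force: 0.0
dp [-0.0013 -0.0019  0.0152] rot [ 0.0016 -0.      0.0006] tcp [0.4844 0.0503 0.0622]
```

View pics/s1.png

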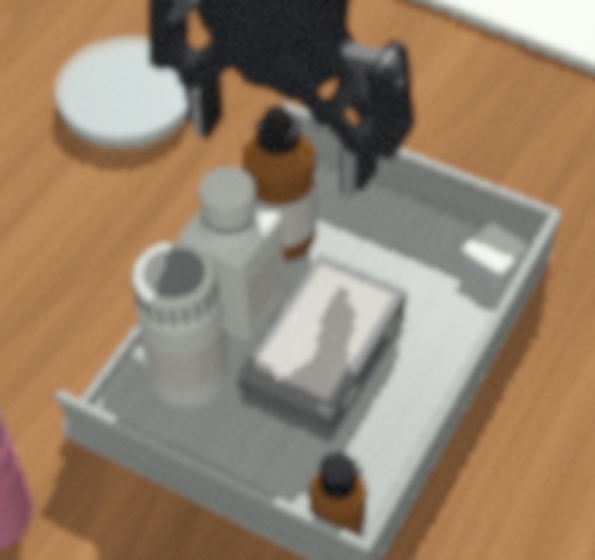

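The fingers straddle the dropper (crop 280,170) front and back, clear of the box and the square bottle. I'll lower and close.

```bash
python3 -m handwheel '[{"dp":[-0.001,-0.002,0.008],"delta_rot":[0,0,0]},{"dp":[-0.001,-0.002,0.014],"delta_rot":[0,0,0]},{"dp":[-0.001,-0.002,0.014],"delta_rot":[0,0,0]},{"dp":[-0.001,-0.002,0.014],"delta_rot":[0,0,0]}]'
python3 -m handwheel '[{"dp":[0,0,0],"delta_rot":[0,0,0]},{"dp":[0,0,0],"delta_rot":[0,0,0]},{"dp":[0,0,0],"delta_rot":[0,0,0]},{"dp":[0,0,0],"delta_rot":[0,0,0]},{"dp":[0,0,0],"delta_rot":[0,0,0]},{"dp":[0,0,0],"delta_rot":[0,0,0]},{"dp":[0,0,0],"delta_rot":[0,0,0]},{"dp":[0,0,0],"delta_rot":[0,0,0]}]' 0 40
```

```text
clock: 4.22
tcp_pos: [0.4816, 0.0494, 0.0472]
orientation: [-2.203, -2.239, 0.0]
contact_force: [-0.1, 0.6, 0.8]
grip_width: 0.0854
gripper_force: 0.0
clock: 5.22
tcp_pos: [0.482, 0.0493, 0.0476]
orientation: [2.203, 2.239, 0.001]
contact_force: [-1.1, -0.0, 4.4]
grip_width: 0.0405
gripper_force: 40.1
```

```bash
python3 -m handwheel '[{"dp":[0,0,-0.008],"delta_rot":[0,0,0]},{"dp":[0,0,-0.025],"delta_rot":[0,0,0]},{"dp":[0,0,-0.045],"delta_rot":[0,0,0]},{"dp":[0,0,-0.062],"delta_rot":[0,0,0]},{"dp":[0,0,-0.07],"delta_rot":[0,0,0]},{"dp":[0,0,-0.07],"delta_rot":[0,0,0]}]'
python3 -m handwheel '[{"dp":[0.008,0.003,0],"delta_rot":[0,0,0]},{"dp":[0.025,0.01,0],"delta_rot":[0,0,0]},{"dp":[0.05,0.02,0],"delta_rot":[0,0,0]},{"dp":[0.08,0.03,0],"delta_rot":[0,0,0]},{"dp":[0.115,0.045,0],"delta_rot":[0,0,0]},{"dp":[0.15,0.058,0],"delta_rot":[0,0,0]},{"dp":[0.185,0.072,0],"delta_rot":[0,0,0]},{"dp":[0.22,0.085,0],"delta_rot":[0,0,0]},{"dp":[0.25,0.096,0],"delta_rot":[0,0,0]},{"dp":[0.27,0.104,0],"delta_rot":[0,0,0]},{"dp":[0.28,0.108,0],"delta_rot":[0,0,0]},{"dp":[0.281,0.108,0],"delta_rot":[0,0,0]}]'
python3 - <<'E'
from h import *
goto(.586,.332,.047,.015)
t=grab("top"); crop(t,90,160,350,310,3,"pics/t1.png"); print(pix(t,[(.586,.332,.003)]))
E
```

```text
clock: 5.98
tcp_pos: [0.482, 0.0492, 0.1179]
orientation: [2.203, 2.238, 0.001]
contact_force: [0.0, -0.0, -0.9]
grip_width: 0.0409
gripper_force: 40.5
clock: 7.48
tcp_pos: [0.5846, 0.3331, 0.1167]
orientation: [-2.202, -2.24, 0.001]
contact_force: [-0.5, -0.4, -1.0]
grip_width: 0.0406
gripper_force: 40.5
dp [-0.0011  0.0014  0.0697] rot [-0.0008 -0.      0.0021] tcp [0.5846 0.3331 0.1167]
[[147.23806629 197.96212827]]
```

View pics/t1.png

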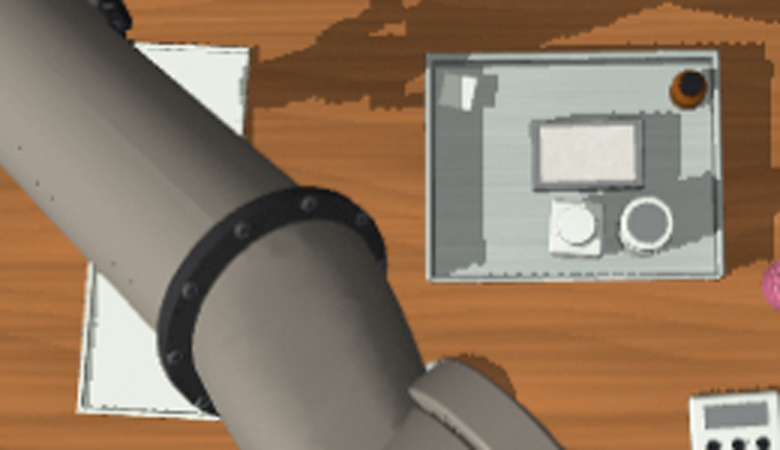

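The top crop shows the dropper gone from the row, while square (575,225) and jar (646,224) are undisturbed. The arm hides the white tray here. I'll set the bottle down.

```bash
python3 -m handwheel '[{"dp":[0,0,0.01],"delta_rot":[0,0,0]},{"dp":[0,0,0.03],"delta_rot":[0,0,0]},{"dp":[0,0,0.05],"delta_rot":[0,0,0]},{"dp":[0,0,0.062],"delta_rot":[0,0,0]},{"dp":[0,0,0.067],"delta_rot":[0,0,0]},{"dp":[0,0,0.069],"delta_rot":[0,0,0]},{"dp":[0,0,0.07],"delta_rot":[0,0,0]},{"dp":[0,0,0.07],"delta_rot":[0,0,0]}]'
python3 -m handwheel '[{"dp":[0,0,0],"delta_rot":[0,0,0]},{"dp":[0,0,0],"delta_rot":[0,0,0]},{"dp":[0,0,0],"delta_rot":[0,0,0]},{"dp":[0,0,0],"delta_rot":[0,0,0]},{"dp":[0,0,0],"delta_rot":[0,0,0]},{"dp":[0,0,0],"delta_rot":[0,0,0]}]' 1
python3 -m handwheel '[{"dp":[0,0,-0.01],"delta_rot":[0,0,0]},{"dp":[0,0,-0.03],"delta_rot":[0,0,0]},{"dp":[0,0,-0.06],"delta_rot":[0,0,0]},{"dp":[0,0,-0.09],"delta_rot":[0,0,0]},{"dp":[0,0,-0.1],"delta_rot":[0,0,0]},{"dp":[0,0,-0.1],"delta_rot":[0,0,0]}]'
python3 - <<'E'
from h import *
goto(.4854,-.005,.147,.015)
w=grab("wrist"); cv2.imwrite("pics/w2.png",w["img"])
E
```

```text
clock: 8.52
tcp_pos: [0.5854, 0.3322, 0.0478]
orientation: [2.203, 2.239, 0.001]
contact_force: [-0.1, -0.1, -1.2]
grip_width: 0.041
gripper_force: 40.5
clock: 9.28
tcp_pos: [0.5851, 0.332, 0.0473]
orientation: [2.204, 2.239, -0.0]
contact_force: [-0.3, 0.1, 0.2]
grip_width: 0.0853
gripper_force: 0.0
clock: 10.02
tcp_pos: [0.5855, 0.3322, 0.1484]
orientation: [2.203, 2.239, 0.003]
contact_force: [0.0, -0.2, -0.4]
grip_width: 0.0851
gripper_force: 0.0
dp [-0.3356 -0.1055  0.0009] rot [ 0.0017 -0.0007  0.0009] tcp [0.5855 0.3322 0.1484]
```

View pics/w2.png

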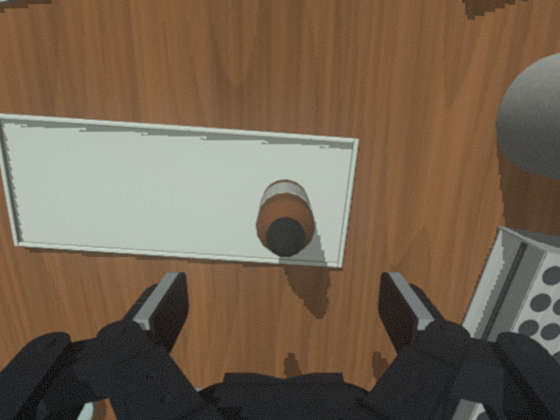

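The dropper stands upright inside the white tray (285,215). Next is the square bottle.

```bash
python3 -m handwheel '[{"dp":[-0.02,-0.006,0],"delta_rot":[0,0,0]},{"dp":[-0.05,-0.016,0],"delta_rot":[0,0,0]},{"dp":[-0.09,-0.028,0],"delta_rot":[0,0,0]},{"dp":[-0.13,-0.041,0],"delta_rot":[0,0,0]},{"dp":[-0.17,-0.053,0],"delta_rot":[0,0,0]},{"dp":[-0.21,-0.066,0],"delta_rot":[0,0,0]},{"dp":[-0.25,-0.079,0],"delta_rot":[0,0,0]},{"dp":[-0.285,-0.09,0],"delta_rot":[0,0,0]},{"dp":[-0.315,-0.099,0],"delta_rot":[0,0,0]},{"dp":[-0.33,-0.104,0],"delta_rot":[0,0,0]},{"dp":[-0.3355,-0.1055,0],"delta_rot":[0,0,0]},{"dp":[-0.3355,-0.1055,0],"delta_rot":[0,0,0]}]'
python3 -m handwheel '[{"dp":[0,0,0.02],"delta_rot":[0,0,0]},{"dp":[0,0,0.045],"delta_rot":[0,0,0]},{"dp":[0,0,0.07],"delta_rot":[0,0,0]},{"dp":[0,0,0.09],"delta_rot":[0,0,0]},{"dp":[0,0,0.1],"delta_rot":[0,0,0]},{"dp":[0,0,0.101],"delta_rot":[0,0,0]},{"dp":[0,0,0.101],"delta_rot":[0,0,0]},{"dp":[0,0,0.101],"delta_rot":[0,0,0]}]'
python3 -m handwheel '[{"dp":[0,0,0],"delta_rot":[0,0,0]},{"dp":[0,0,0],"delta_rot":[0,0,0]},{"dp":[0,0,0],"delta_rot":[0,0,0]},{"dp":[0,0,0],"delta_rot":[0,0,0]},{"dp":[0,0,0],"delta_rot":[0,0,0]},{"dp":[0,0,0],"delta_rot":[0,0,0]},{"dp":[0,0,0],"delta_rot":[0,0,0]},{"dp":[0,0,0],"delta_rot":[0,0,0]}]' 0 40
python3 -c "
from h import *
goto(.491,.337,.1175,.015)"
```

```text
clock: 11.58
tcp_pos: [0.4852, -0.0044, 0.1472]
orientation: [-2.203, -2.24, -0.001]
contact_force: [-0.7, -0.4, -0.3]
grip_width: 0.0855
gripper_force: 0.0
clock: 12.58
tcp_pos: [0.4856, -0.0051, 0.047]
orientation: [2.203, 2.238, 0.002]
contact_force: [0.3, 0.1, -0.5]
grip_width: 0.0854
gripper_force: 0.0
clock: 13.58
tcp_pos: [0.4852, -0.0052, 0.0467]
orientation: [2.203, 2.239, 0.0]
contact_force: [-1.8, 0.3, 6.5]
grip_width: 0.0423
gripper_force: 39.2
dp [ 0.3421  0.0113 -0.0709] rot [0.0004 0.0003 0.0009] tcp [ 0.4852 -0.0052  0.0467]
```

```bash
python3 -m handwheel '[{"dp":[0,0,-0.008],"delta_rot":[0,0,0]},{"dp":[0,0,-0.025],"delta_rot":[0,0,0]},{"dp":[0,0,-0.045],"delta_rot":[0,0,0]},{"dp":[0,0,-0.062],"delta_rot":[0,0,0]},{"dp":[0,0,-0.07],"delta_rot":[0,0,0]},{"dp":[0,0,-0.07],"delta_rot":[0,0,0]}]'
python3 -m handwheel '[{"dp":[0.01,0,0],"delta_rot":[0,0,0]},{"dp":[0.03,0.001,0],"delta_rot":[0,0,0]},{"dp":[0.065,0.002,0],"delta_rot":[0,0,0]},{"dp":[0.105,0.003,0],"delta_rot":[0,0,0]},{"dp":[0.145,0.005,0],"delta_rot":[0,0,0]},{"dp":[0.185,0.006,0],"delta_rot":[0,0,0]},{"dp":[0.225,0.007,0],"delta_rot":[0,0,0]},{"dp":[0.265,0.009,0],"delta_rot":[0,0,0]},{"dp":[0.3,0.01,0],"delta_rot":[0,0,0]},{"dp":[0.325,0.011,0],"delta_rot":[0,0,0]},{"dp":[0.338,0.011,0],"delta_rot":[0,0,0]},{"dp":[0.342,0.011,0],"delta_rot":[0,0,0]}]'
python3 -m handwheel '[{"dp":[0,0,0.01],"delta_rot":[0,0,0]},{"dp":[0,0,0.03],"delta_rot":[0,0,0]},{"dp":[0,0,0.05],"delta_rot":[0,0,0]},{"dp":[0,0,0.062],"delta_rot":[0,0,0]},{"dp":[0,0,0.067],"delta_rot":[0,0,0]},{"dp":[0,0,0.069],"delta_rot":[0,0,0]},{"dp":[0,0,0.0705],"delta_rot":[0,0,0]},{"dp":[0,0,0.0705],"delta_rot":[0,0,0]}]'
python3 -m handwheel '[{"dp":[0,0,0],"delta_rot":[0,0,0]},{"dp":[0,0,0],"delta_rot":[0,0,0]},{"dp":[0,0,0],"delta_rot":[0,0,0]},{"dp":[0,0,0],"delta_rot":[0,0,0]},{"dp":[0,0,0],"delta_rot":[0,0,0]},{"dp":[0,0,0],"delta_rot":[0,0,0]}]' 1
python3 -m handwheel '[{"dp":[0,0,-0.01],"delta_rot":[0,0,0]},{"dp":[0,0,-0.03],"delta_rot":[0,0,0]},{"dp":[0,0,-0.06],"delta_rot":[0,0,0]},{"dp":[0,0,-0.09],"delta_rot":[0,0,0]},{"dp":[0,0,-0.1],"delta_rot":[0,0,0]},{"dp":[0,0,-0.1],"delta_rot":[0,0,0]}]'
python3 -c "
from h import *
goto(.487,-.0588,.147,.015)"
```

```text
clock: 14.32
tcp_pos: [0.4853, -0.0053, 0.1169]
orientation: [2.203, 2.238, 0.001]
contact_force: [-0.1, 0.2, -1.3]
grip_width: 0.0419
gripper_force: 40.1
clock: 15.82
tcp_pos: [0.4898, 0.3375, 0.1157]
orientation: [-2.202, -2.24, 0.002]
contact_force: [0.5, -0.3, -2.9]
grip_width: 0.0419
gripper_force: 40.1
clock: 16.82
tcp_pos: [0.4908, 0.3371, 0.0462]
orientation: [2.204, 2.239, 0.001]
contact_force: [-0.1, 0.4, -2.0]
grip_width: 0.0419
gripper_force: 40.1
clock: 17.58
tcp_pos: [0.4905, 0.337, 0.0458]
orientation: [-2.204, -2.239, -0.0]
contact_force: [-0.1, 0.0, -0.0]
grip_width: 0.0854
gripper_force: 0.0
clock: 18.32
tcp_pos: [0.4909, 0.3372, 0.1467]
orientation: [2.203, 2.239, 0.003]
contact_force: [-0.1, -0.4, -1.0]
grip_width: 0.0854
gripper_force: 0.0
dp [-0.3958 -0.0102 -0.0006] rot [ 0.0016 -0.0008  0.0008] tcp [0.4909 0.3372 0.1467]
```

```bash
python3 -m handwheel '[{"dp":[-0.02,-0.001,0],"delta_rot":[0,0,0]},{"dp":[-0.06,-0.002,0],"delta_rot":[0,0,0]},{"dp":[-0.105,-0.003,0],"delta_rot":[0,0,0]},{"dp":[-0.15,-0.004,0],"delta_rot":[0,0,0]},{"dp":[-0.195,-0.005,0],"delta_rot":[0,0,0]},{"dp":[-0.24,-0.006,0],"delta_rot":[0,0,0]},{"dp":[-0.285,-0.008,0],"delta_rot":[0,0,0]},{"dp":[-0.33,-0.009,0],"delta_rot":[0,0,0]},{"dp":[-0.37,-0.01,0],"delta_rot":[0,0,0]},{"dp":[-0.39,-0.01,0],"delta_rot":[0,0,0]},{"dp":[-0.396,-0.01,0],"delta_rot":[0,0,0]},{"dp":[-0.396,-0.01,0],"delta_rot":[0,0,0]}]'
python3 -m handwheel '[{"dp":[0,0,0.02],"delta_rot":[0,0,0]},{"dp":[0,0,0.045],"delta_rot":[0,0,0]},{"dp":[0,0,0.07],"delta_rot":[0,0,0]},{"dp":[0,0,0.09],"delta_rot":[0,0,0]},{"dp":[0,0,0.1],"delta_rot":[0,0,0]},{"dp":[0,0,0.1],"delta_rot":[0,0,0]},{"dp":[0,0,0.1],"delta_rot":[0,0,0]},{"dp":[0,0,0.1],"delta_rot":[0,0,0]}]'
python3 -m handwheel '[{"dp":[0,0,0],"delta_rot":[0,0,0]},{"dp":[0,0,0],"delta_rot":[0,0,0]},{"dp":[0,0,0],"delta_rot":[0,0,0]},{"dp":[0,0,0],"delta_rot":[0,0,0]},{"dp":[0,0,0],"delta_rot":[0,0,0]},{"dp":[0,0,0],"delta_rot":[0,0,0]},{"dp":[0,0,0],"delta_rot":[0,0,0]},{"dp":[0,0,0],"delta_rot":[0,0,0]}]' 0 40
python3 -c "
from h import *
goto(.396,.342,.1175,.015)"
```

```text
clock: 19.82
tcp_pos: [0.4861, -0.0593, 0.1453]
orientation: [-2.204, -2.238, 0.001]
contact_force: [1.1, 0.7, 0.2]
grip_width: 0.0852
gripper_force: 0.0
clock: 20.82
tcp_pos: [0.4874, -0.0592, 0.0465]
orientation: [2.203, 2.238, 0.001]
contact_force: [-0.1, -0.9, 0.8]
grip_width: 0.0856
gripper_force: 0.0
clock: 21.82
tcp_pos: [0.4871, -0.0592, 0.0462]
orientation: [2.203, 2.239, 0.0]
contact_force: [-0.9, -0.9, 5.6]
grip_width: 0.0427
gripper_force: 40.8
dp [ 0.4026 -0.0847 -0.0715] rot [0.0004 0.0003 0.0009] tcp [ 0.4871 -0.0592  0.0462]
```

```bash
python3 -m handwheel '[{"dp":[0,0,-0.008],"delta_rot":[0,0,0]},{"dp":[0,0,-0.025],"delta_rot":[0,0,0]},{"dp":[0,0,-0.045],"delta_rot":[0,0,0]},{"dp":[0,0,-0.062],"delta_rot":[0,0,0]},{"dp":[0,0,-0.07],"delta_rot":[0,0,0]},{"dp":[0,0,-0.07],"delta_rot":[0,0,0]}]'
python3 -m handwheel '[{"dp":[0.015,-0.003,0],"delta_rot":[0,0,0]},{"dp":[0.045,-0.009,0],"delta_rot":[0,0,0]},{"dp":[0.085,-0.018,0],"delta_rot":[0,0,0]},{"dp":[0.13,-0.027,0],"delta_rot":[0,0,0]},{"dp":[0.175,-0.037,0],"delta_rot":[0,0,0]},{"dp":[0.22,-0.046,0],"delta_rot":[0,0,0]},{"dp":[0.265,-0.056,0],"delta_rot":[0,0,0]},{"dp":[0.31,-0.065,0],"delta_rot":[0,0,0]},{"dp":[0.35,-0.074,0],"delta_rot":[0,0,0]},{"dp":[0.38,-0.08,0],"delta_rot":[0,0,0]},{"dp":[0.396,-0.083,0],"delta_rot":[0,0,0]},{"dp":[0.402,-0.085,0],"delta_rot":[0,0,0]}]'
python3 -m handwheel '[{"dp":[0,0,0.01],"delta_rot":[0,0,0]},{"dp":[0,0,0.03],"delta_rot":[0,0,0]},{"dp":[0,0,0.05],"delta_rot":[0,0,0]},{"dp":[0,0,0.062],"delta_rot":[0,0,0]},{"dp":[0,0,0.067],"delta_rot":[0,0,0]},{"dp":[0,0,0.069],"delta_rot":[0,0,0]},{"dp":[0,0,0.0705],"delta_rot":[0,0,0]},{"dp":[0,0,0.0705],"delta_rot":[0,0,0]}]'
python3 -m handwheel '[{"dp":[0,0,0],"delta_rot":[0,0,0]},{"dp":[0,0,0],"delta_rot":[0,0,0]},{"dp":[0,0,0],"delta_rot":[0,0,0]},{"dp":[0,0,0],"delta_rot":[0,0,0]},{"dp":[0,0,0],"delta_rot":[0,0,0]},{"dp":[0,0,0],"delta_rot":[0,0,0]}]' 1
python3 -m handwheel '[{"dp":[0,0,-0.01],"delta_rot":[0,0,0]},{"dp":[0,0,-0.03],"delta_rot":[0,0,0]},{"dp":[0,0,-0.06],"delta_rot":[0,0,0]},{"dp":[0,0,-0.09],"delta_rot":[0,0,0]},{"dp":[0,0,-0.1],"delta_rot":[0,0,0]},{"dp":[0,0,-0.1],"delta_rot":[0,0,0]}]'
python3 -c "
from h import *
goto(.547,-.0145,.147,.016)"
```

```text
clock: 22.58
tcp_pos: [0.4872, -0.0593, 0.1164]
orientation: [2.203, 2.238, 0.001]
contact_force: [-0.7, -0.0, -1.9]
grip_width: 0.0427
gripper_force: 40.9
clock: 24.08
tcp_pos: [0.3946, 0.342, 0.1153]
orientation: [-2.202, -2.24, 0.002]
contact_force: [-0.7, 0.0, -1.1]
grip_width: 0.0429
gripper_force: 40.9
clock: 25.08
tcp_pos: [0.3956, 0.3416, 0.0456]
orientation: [2.204, 2.239, 0.001]
contact_force: [0.4, -1.0, -1.4]
grip_width: 0.0427
gripper_force: 40.9
clock: 25.82
tcp_pos: [0.3955, 0.3414, 0.0453]
orientation: [2.204, 2.239, -0.0]
contact_force: [0.3, 0.3, -0.3]
grip_width: 0.0853
gripper_force: 0.0
clock: 26.58
tcp_pos: [0.3959, 0.3416, 0.1462]
orientation: [2.204, 2.238, 0.003]
contact_force: [-0.4, -0.2, -0.4]
grip_width: 0.0854
gripper_force: 0.0
dp [-0.3585  0.1456 -0.0008] rot [ 0.0017 -0.0009 -0.0003] tcp [0.3959 0.3416 0.1462]
```

```bash
python3 -m handwheel '[{"dp":[-0.02,0.008,0],"delta_rot":[0,0,0]},{"dp":[-0.06,0.024,0],"delta_rot":[0,0,0]},{"dp":[-0.1,0.041,0],"delta_rot":[0,0,0]},{"dp":[-0.14,0.057,0],"delta_rot":[0,0,0]},{"dp":[-0.18,0.073,0],"delta_rot":[0,0,0]},{"dp":[-0.22,0.089,0],"delta_rot":[0,0,0]},{"dp":[-0.26,0.106,0],"delta_rot":[0,0,0]},{"dp":[-0.3,0.122,0],"delta_rot":[0,0,0]},{"dp":[-0.335,0.136,0],"delta_rot":[0,0,0]},{"dp":[-0.353,0.143,0],"delta_rot":[0,0,0]},{"dp":[-0.3585,0.1455,0],"delta_rot":[0,0,0]},{"dp":[-0.3585,0.1455,0],"delta_rot":[0,0,0]}]'
python3 -m handwheel '[{"dp":[0,0,0.02],"delta_rot":[0,0,0]},{"dp":[0,0,0.04],"delta_rot":[0,0,0]},{"dp":[0,0,0.055],"delta_rot":[0,0,0]},{"dp":[0,0,0.06],"delta_rot":[0,0,0]},{"dp":[0,0,0.06],"delta_rot":[0,0,0]}]'
python3 - <<'E'
from h import *
goto(.547,-.0145,.008,.016)
w=grab("wrist")["img"]; f=grab("scene"); s=cv2.resize(f["img"][130:300,190:360],(400,400),interpolation=2)
cv2.imwrite("pics/b1.png",np.hstack([cv2.resize(w,(400,300)),s[:300]]))
cv2.imwrite("pics/b1.png",np.hstack([cv2.copyMakeBorder(cv2.resize(w,(400,300)),0,100,0,0,0),s]))
E
```

```text
clock: 28.08
tcp_pos: [0.5463, -0.0135, 0.145]
orientation: [-2.202, -2.24, -0.0]
contact_force: [0.3, -0.7, 0.5]
grip_width: 0.0856
gripper_force: 0.0
clock: 28.7
tcp_pos: [0.5466, -0.0142, 0.0853]
orientation: [-2.203, -2.24, -0.0]
contact_force: [-0.1, -0.2, -0.4]
grip_width: 0.0853
gripper_force: 0.0
dp [-0.0003  0.0004  0.0773] rot [-0.0001 -0.0002  0.0007] tcp [ 0.5466 -0.0142  0.0853]
```

View pics/b1.png

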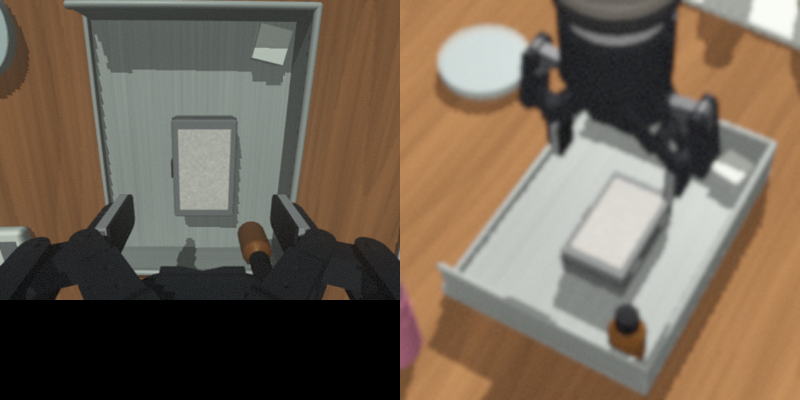

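The tray now holds only the box, at left pane (205,166), plus the coverslip pack (272,42) and the oil bottle (253,240). Both corner items are untouched. I'll recompute the box pose from these pixels.

```bash
python3 - <<'E'
from h import *
w=grab("wrist")
b=world(w,np.array([(172,121),(237,119),(237,213),(175,214)])*1.4,.034)[:,:2]; print(b.round(4).tolist(),b.mean(0).round(4),"yaw",[np.degrees(np.arctan2(-(p-q)[0],(p-q)[1])).round(2) for p,q in((b[0],b[3]),(b[1],b[2]))])
E
```

```text
[[0.5208, 0.0288], [0.575, 0.0313], [0.5804, -0.0576], [0.5217, -0.0597]] [ 0.5495 -0.0143] yaw [np.float64(0.6), np.float64(3.47)]
```

```bash
python3 -m handwheel '[{"dp":[0,0.002,0.02],"delta_rot":[0,0,-0.008]},{"dp":[0,0.002,0.04],"delta_rot":[0,0,-0.008]},{"dp":[0,0.002,0.058],"delta_rot":[0,0,-0.008]},{"dp":[0,0.002,0.07],"delta_rot":[0,0,-0.008]},{"dp":[0,0.002,0.077],"delta_rot":[0,0,-0.008]},{"dp":[0,0.002,0.077],"delta_rot":[0,0,-0.008]},{"dp":[0,0.002,0.077],"delta_rot":[0,0,-0.008]}]'
python3 -m handwheel '[{"dp":[0,0,0],"delta_rot":[0,0,0]},{"dp":[0,0,0],"delta_rot":[0,0,0]},{"dp":[0,0,0],"delta_rot":[0,0,0]},{"dp":[0,0,0],"delta_rot":[0,0,0]},{"dp":[0,0,0],"delta_rot":[0,0,0]},{"dp":[0,0,0],"delta_rot":[0,0,0]},{"dp":[0,0,0],"delta_rot":[0,0,0]}]' 0 50
python3 - <<'E'
from h import *
f=grab("scene"); crop(f,190,130,360,290,3.5,"pics/b2.png")
E
```

```text
clock: 29.72
tcp_pos: [0.5491, -0.0146, 0.0088]
orientation: [2.194, 2.247, 0.001]
contact_force: [-0.6, 1.0, -0.0]
grip_width: 0.0855
gripper_force: 0.0
clock: 30.6
tcp_pos: [0.5492, -0.0147, 0.009]
orientation: [2.194, 2.247, 0.001]
contact_force: [-0.1, 0.5, 7.0]
grip_width: 0.0551
gripper_force: 53.7
```

View pics/b2.png

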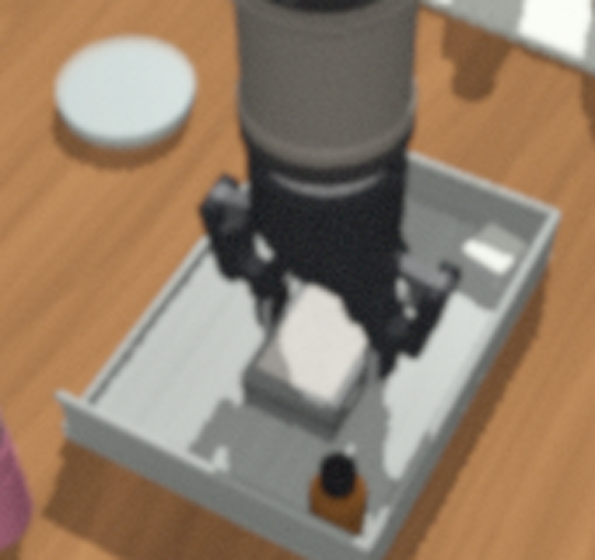

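Box gripped at 55 mm, corner items clear. While the reading tray is in open view of the top camera, I'll measure it more closely.

```bash
python3 - <<'E'
from h import *
for n in ("top","scene"):
    f=grab(n); hsv=cv2.cvtColor(f["img"],cv2.COLOR_BGR2HSV)
    P=pix(f,[(.4,-.25,0),(.6,-.25,0),(.6,-.43,0),(.4,-.43,0)]); x0,y0=P.min(0).astype(int)-4; x1,y1=P.max(0).astype(int)+4
    m=((hsv[...,1]<75)&(hsv[...,2]>90)).astype(np.uint8); mm=np.zeros_like(m); mm[y0:y1,x0:x1]=m[y0:y1,x0:x1]
    c=max(cv2.findContours(mm,0,2)[0],key=cv2.contourArea); w=world(f,c[:,0],.008)[:,:2]
    print(n,cv2.minAreaRect((w*1000).astype(np.float32)),len(c))
E
```

```text
top ((499.77880859375, -338.8033447265625), (126.35884857177734, 173.7547149658203), 85.8892822265625) 40
scene ((500.65814208984375, -339.2486572265625), (126.72977447509766, 175.4034881591797), 85.85338592529297) 107
```

```bash
python3 -m handwheel '[{"dp":[0,0,-0.008],"delta_rot":[0,0,0]},{"dp":[0,0,-0.025],"delta_rot":[0,0,0]},{"dp":[0,0,-0.05],"delta_rot":[0,0,0]},{"dp":[0,0,-0.08],"delta_rot":[0,0,0]},{"dp":[0,0,-0.105],"delta_rot":[0,0,0]},{"dp":[0,0,-0.115],"delta_rot":[0,0,0]},{"dp":[0,0,-0.12],"delta_rot":[0,0,0]},{"dp":[0,0,-0.12],"delta_rot":[0,0,0]}]'
```

```text
clock: 31.75
tcp_pos: [0.5483, -0.0148, 0.128]
orientation: [-2.194, -2.248, 0.001]
contact_force: [0.1, -0.1, -1.3]
grip_width: 0.0553
gripper_force: 53.1
```

```bash
python3 -c "
from h import *
goto(.4573,-.336,.128,-.072)"
```

```text
dp [-3.19e-01 -9.87e-02  1.00e-04] rot [-0.0005  0.0001  0.0959] tcp [ 0.5483 -0.0148  0.128 ]
```

```bash
python3 -m handwheel '[{"dp":[-0.01,-0.003,0],"delta_rot":[0,0,0]},{"dp":[-0.03,-0.009,0],"delta_rot":[0,0,0.01]},{"dp":[-0.06,-0.018,0],"delta_rot":[0,0,0.02]},{"dp":[-0.095,-0.029,0],"delta_rot":[0,0,0.03]},{"dp":[-0.13,-0.04,0],"delta_rot":[0,0,0.04]},{"dp":[-0.165,-0.051,0],"delta_rot":[0,0,0.05]},{"dp":[-0.2,-0.062,0],"delta_rot":[0,0,0.06]},{"dp":[-0.235,-0.073,0],"delta_rot":[0,0,0.07]},{"dp":[-0.27,-0.084,0],"delta_rot":[0,0,0.08]},{"dp":[-0.3,-0.093,0],"delta_rot":[0,0,0.09]},{"dp":[-0.315,-0.0975,0],"delta_rot":[0,0,0.096]},{"dp":[-0.319,-0.0985,0],"delta_rot":[0,0,0.096]}]'
python3 -m handwheel '[{"dp":[0,0,0.02],"delta_rot":[0,0,0]},{"dp":[0,0,0.045],"delta_rot":[0,0,0]},{"dp":[0,0,0.065],"delta_rot":[0,0,0]},{"dp":[0,0,0.08],"delta_rot":[0,0,0]},{"dp":[0,0,0.08],"delta_rot":[0,0,0]}]'
python3 - <<'E'
from h import *
goto(.4573,-.336,.0085,-.072)
w=grab("wrist")["img"]; f=grab("scene"); s=cv2.resize(f["img"][270:420,70:240],(453,400),interpolation=2)
cv2.imwrite("pics/r1.png",np.hstack([cv2.copyMakeBorder(cv2.resize(w,(340,255)),0,145,0,0,0),s]))
E
```

```text
clock: 33.25
tcp_pos: [0.4569, -0.3369, 0.1279]
orientation: [-2.302, -2.137, 0.0]
contact_force: [-0.1, -0.2, -0.6]
grip_width: 0.0548
gripper_force: 53.0
clock: 33.88
tcp_pos: [0.4573, -0.3351, 0.0472]
orientation: [-2.298, -2.139, 0.001]
contact_force: [-0.2, 0.2, -1.3]
grip_width: 0.0552
gripper_force: 53.0
dp [-0.0009  0.0001  0.0387] rot [-0.0019 -0.0013  0.0007] tcp [ 0.4573 -0.3351  0.0472]
```

View pics/r1.png

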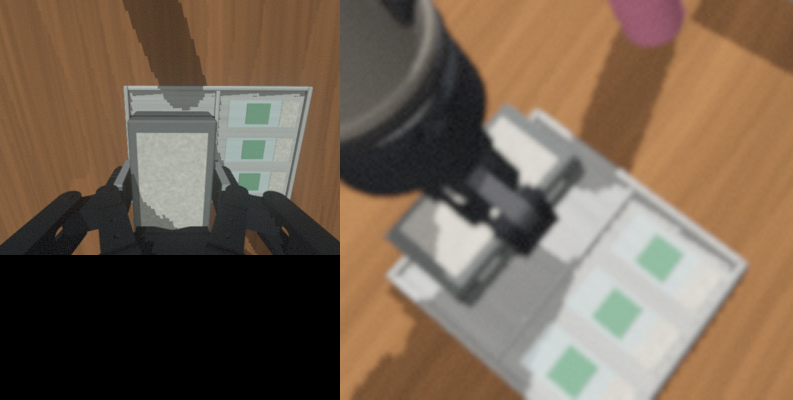

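The box (172,165 in the wrist pane) lies level over the near compartment, parallel to the divider. Lowering and releasing.

```bash
python3 -m handwheel '[{"dp":[-0.0005,0,0.01],"delta_rot":[0,0,0]},{"dp":[-0.0005,0,0.02],"delta_rot":[0,0,0]},{"dp":[-0.0005,0,0.028],"delta_rot":[0,0,0]},{"dp":[-0.0005,0,0.034],"delta_rot":[0,0,0]},{"dp":[-0.0005,0,0.037],"delta_rot":[0,0,0]},{"dp":[-0.0005,0,0.0388],"delta_rot":[0,0,0]},{"dp":[-0.0005,0,0.0388],"delta_rot":[0,0,0]},{"dp":[-0.0005,0,0.0388],"delta_rot":[0,0,0]}]'
python3 -m handwheel '[{"dp":[0,0,0],"delta_rot":[0,0,0]},{"dp":[0,0,0],"delta_rot":[0,0,0]},{"dp":[0,0,0],"delta_rot":[0,0,0]},{"dp":[0,0,0],"delta_rot":[0,0,0]},{"dp":[0,0,0],"delta_rot":[0,0,0]},{"dp":[0,0,0],"delta_rot":[0,0,0]}]' 0.85
python3 -m handwheel '[{"dp":[0,0,-0.01],"delta_rot":[0,0,0]},{"dp":[0,0,-0.03],"delta_rot":[0,0,0]},{"dp":[0,0,-0.06],"delta_rot":[0,0,0]},{"dp":[0,0,-0.09],"delta_rot":[0,0,0]},{"dp":[0,0,-0.12],"delta_rot":[0,0,0]},{"dp":[0,0,-0.14],"delta_rot":[0,0,0]},{"dp":[0,0,-0.14],"delta_rot":[0,0,0]}]'
python3 -m handwheel '[{"dp":[0.01,0,0],"delta_rot":[0,0,0]},{"dp":[0.03,0,0],"delta_rot":[0,0,-0.01]},{"dp":[0.07,0,0],"delta_rot":[0,0,-0.02]},{"dp":[0.12,0,0],"delta_rot":[0,0,-0.04]},{"dp":[0.17,0,0],"delta_rot":[0,0,-0.06]},{"dp":[0.22,0,0],"delta_rot":[0,0,-0.08]},{"dp":[0.27,0,0],"delta_rot":[0,0,-0.087]},{"dp":[0.32,0,0],"delta_rot":[0,0,-0.087]},{"dp":[0.35,0,0],"delta_rot":[0,0,-0.087]},{"dp":[0.36,0,0],"delta_rot":[0,0,-0.087]}]' 1
python3 - <<'E'
from h import *
goto(.3957,.3415,.147,.015)
f=grab("top"); s=cv2.resize(f["img"],(800,600)); a=cv2.resize(f["img"][180:280,375:460],(340,400),interpolation=2); b=cv2.resize(grab("scene")["img"][60:420,60:420],(400,400),interpolation=2)
cv2.imwrite("pics/r2.png",np.hstack([a,b]))
E
```

```text
clock: 34.98
tcp_pos: [0.458, -0.3365, 0.0097]
orientation: [2.3, 2.14, 0.0]
contact_force: [-0.5, 0.3, -1.7]
grip_width: 0.0552
gripper_force: 53.0
clock: 35.72
tcp_pos: [0.4578, -0.3364, 0.0095]
orientation: [2.3, 2.14, 0.0]
contact_force: [-0.5, -0.1, -0.9]
grip_width: 0.0728
gripper_force: 0.0
clock: 36.6
tcp_pos: [0.459, -0.3372, 0.1524]
orientation: [2.297, 2.136, 0.001]
contact_force: [0.1, -0.4, -0.9]
grip_width: 0.0724
gripper_force: 0.0
clock: 37.85
tcp_pos: [0.4826, 0.0258, 0.149]
orientation: [-2.198, -2.243, 0.001]
contact_force: [-0.6, -0.7, -0.1]
grip_width: 0.0852
gripper_force: 0.0
dp [ 0.3174 -0.0805  0.0024] rot [-0.0012 -0.0007  0.0053] tcp [0.4826 0.0258 0.149 ]
```

View pics/r2.png

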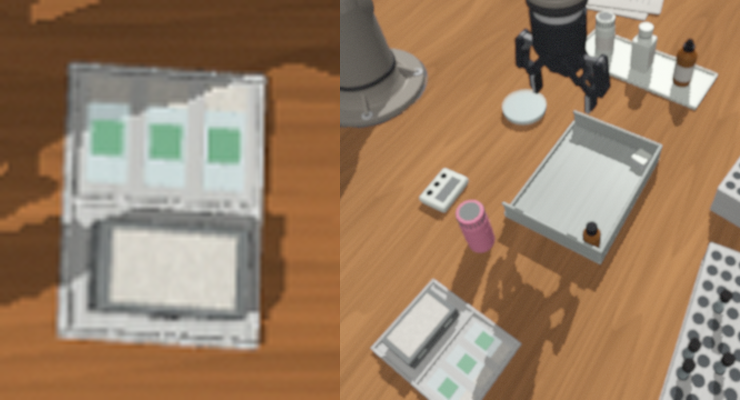

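The box lies in the near compartment (left pane, label 110–240 × 228–308). All three bottles stand in the white tray. A numeric check of the fit, then the jar.

```bash
python3 - <<'E'
from h import *
f=grab("top")
c=np.array([(110,227),(241,230),(238,308),(107,305)])/4+[374.6,179.6]
w=world(f,c,.033)[:,:2]; print(w.round(4).tolist(),w.mean(0).round(4))
A=np.array([[np.cos(.072),-np.sin(.072)],[np.sin(.072),np.cos(.072)]])
print("in tray", ((w.mean(0)-[.5002,-.339])@A.T*1000).round(1))
goto(.3957,.3415,.147,.015)
E
python3 -m handwheel '[{"dp":[0.015,-0.004,0],"delta_rot":[0,0,0]},{"dp":[0.045,-0.011,0],"delta_rot":[0,0,0]},{"dp":[0.085,-0.021,0],"delta_rot":[0,0,0]},{"dp":[0.125,-0.031,0],"delta_rot":[0,0,0]},{"dp":[0.165,-0.042,0],"delta_rot":[0,0,0]},{"dp":[0.205,-0.052,0],"delta_rot":[0,0,0.005]},{"dp":[0.245,-0.062,0],"delta_rot":[0,0,0.005]},{"dp":[0.28,-0.071,0],"delta_rot":[0,0,0.005]},{"dp":[0.305,-0.077,0],"delta_rot":[0,0,0.005]},{"dp":[0.315,-0.08,0],"delta_rot":[0,0,0.005]},{"dp":[0.3175,-0.0805,0],"delta_rot":[0,0,0.005]},{"dp":[0.3175,-0.0805,0],"delta_rot":[0,0,0.005]}]'
python3 -c "
from h import *
goto(.3956,.3415,.0456,.015)"
```

```text
[[0.4841, -0.2994], [0.4817, -0.3802], [0.4343, -0.3765], [0.4368, -0.2961]] [ 0.4592 -0.338 ]
in tray [-40.9  -2. ]
dp [ 0.3205 -0.0825  0.002 ] rot [-0.001   0.0005  0.0006] tcp [0.4831 0.0223 0.1491]
clock: 39.5
tcp_pos: [0.3989, 0.3377, 0.1493]
orientation: [2.212, 2.23, -0.001]
contact_force: [0.5, 0.1, -0.7]
grip_width: 0.0857
gripper_force: 0.0
dp [ 0.0039 -0.0033  0.1037] rot [ 0.      0.0009 -0.0065] tcp [0.3989 0.3377 0.1493]
```

```bash
python3 -m handwheel '[{"dp":[0.004,-0.0033,0.01],"delta_rot":[0,0,-0.0065]},{"dp":[0.004,-0.0033,0.03],"delta_rot":[0,0,-0.0065]},{"dp":[0.004,-0.0033,0.055],"delta_rot":[0,0,-0.0065]},{"dp":[0.004,-0.0033,0.08],"delta_rot":[0,0,-0.0065]},{"dp":[0.004,-0.0033,0.097],"delta_rot":[0,0,-0.0065]},{"dp":[0.004,-0.0033,0.1035],"delta_rot":[0,0,-0.0065]},{"dp":[0.004,-0.0033,0.1035],"delta_rot":[0,0,-0.0065]},{"dp":[0.004,-0.0033,0.1035],"delta_rot":[0,0,-0.0065]}]'
python3 -m handwheel '[{"dp":[0,0,0],"delta_rot":[0,0,0]},{"dp":[0,0,0],"delta_rot":[0,0,0]},{"dp":[0,0,0],"delta_rot":[0,0,0]},{"dp":[0,0,0],"delta_rot":[0,0,0]},{"dp":[0,0,0],"delta_rot":[0,0,0]},{"dp":[0,0,0],"delta_rot":[0,0,0]},{"dp":[0,0,0],"delta_rot":[0,0,0]},{"dp":[0,0,0],"delta_rot":[0,0,0]}]' 0 40
python3 -m handwheel '[{"dp":[0,0,-0.008],"delta_rot":[0,0,0]},{"dp":[0,0,-0.025],"delta_rot":[0,0,0]},{"dp":[0,0,-0.045],"delta_rot":[0,0,0]},{"dp":[0,0,-0.062],"delta_rot":[0,0,0]},{"dp":[0,0,-0.07],"delta_rot":[0,0,0]},{"dp":[0,0,-0.07],"delta_rot":[0,0,0]}]'
python3 -c "
from h import *
goto(.4871,-.0592,.0465,.015)"
```

```text
clock: 40.5
tcp_pos: [0.3955, 0.3433, 0.0467]
orientation: [2.203, 2.24, 0.002]
contact_force: [-0.3, -0.6, -0.6]
grip_width: 0.0851
gripper_force: 0.0
clock: 41.5
tcp_pos: [0.3955, 0.3431, 0.0465]
orientation: [2.203, 2.239, 0.001]
contact_force: [0.7, -2.0, 6.0]
grip_width: 0.043
gripper_force: 40.6
clock: 42.25
tcp_pos: [0.3955, 0.343, 0.1167]
orientation: [2.203, 2.239, 0.002]
contact_force: [-0.1, -0.2, -1.9]
grip_width: 0.0427
gripper_force: 40.9
dp [-0.4037  0.085   0.0701] rot [ 0.0012 -0.0007  0.0012] tcp [0.3955 0.343  0.1167]
```

```bash
python3 -m handwheel '[{"dp":[-0.015,0.003,0],"delta_rot":[0,0,0]},{"dp":[-0.045,0.01,0],"delta_rot":[0,0,0]},{"dp":[-0.085,0.018,0],"delta_rot":[0,0,0]},{"dp":[-0.13,0.027,0],"delta_rot":[0,0,0]},{"dp":[-0.175,0.037,0],"delta_rot":[0,0,0]},{"dp":[-0.22,0.046,0],"delta_rot":[0,0,0]},{"dp":[-0.265,0.056,0],"delta_rot":[0,0,0]},{"dp":[-0.31,0.065,0],"delta_rot":[0,0,0]},{"dp":[-0.35,0.074,0],"delta_rot":[0,0,0]},{"dp":[-0.38,0.08,0],"delta_rot":[0,0,0]},{"dp":[-0.396,0.084,0],"delta_rot":[0,0,0]},{"dp":[-0.402,0.085,0],"delta_rot":[0,0,0]}]'
python3 -m handwheel '[{"dp":[0,0,0.01],"delta_rot":[0,0,0]},{"dp":[0,0,0.03],"delta_rot":[0,0,0]},{"dp":[0,0,0.05],"delta_rot":[0,0,0]},{"dp":[0,0,0.05],"delta_rot":[0,0,0]}]'
python3 -c "
from h import *
goto(.4871,-.0576,.0475,.015)"
```

```text
clock: 43.75
tcp_pos: [0.4863, -0.0585, 0.1156]
orientation: [-2.204, -2.238, 0.001]
contact_force: [-0.6, 0.2, -1.0]
grip_width: 0.043
gripper_force: 40.9
clock: 44.25
tcp_pos: [0.4851, -0.0561, 0.0644]
orientation: [-2.198, -2.24, 0.003]
contact_force: [-0.4, -0.7, -0.7]
grip_width: 0.0427
gripper_force: 41.0
dp [-0.0016  0.0021  0.0169] rot [-0.0037 -0.0011  0.0041] tcp [ 0.4851 -0.0561  0.0644]
```

```bash
python3 -m handwheel '[{"dp":[0,0,0.006],"delta_rot":[0,0,0]},{"dp":[0,0,0.01],"delta_rot":[0,0,0]},{"dp":[0,0,0.01],"delta_rot":[0,0,0]},{"dp":[0,0,0.01],"delta_rot":[0,0,0]}]'
python3 -c "
from h import *
goto(.4871,-.0576,.0475,.015)"
```

```text
clock: 44.75
tcp_pos: [0.487, -0.0577, 0.0563]
orientation: [2.203, 2.239, 0.0]
contact_force: [-0.1, -0.6, -2.0]
grip_width: 0.0424
gripper_force: 41.0
dp [0.0001 0.0001 0.0088] rot [0.0005 0.0001 0.0013] tcp [ 0.487  -0.0577  0.0563]
```

Spot on. Set down, release, rise and go to the square bottle.

```bash
python3 -m handwheel '[{"dp":[0,0,0.004],"delta_rot":[0,0,0]},{"dp":[0,0,0.007],"delta_rot":[0,0,0]},{"dp":[0,0,0.0085],"delta_rot":[0,0,0]},{"dp":[0,0,0.0085],"delta_rot":[0,0,0]},{"dp":[0,0,0.0085],"delta_rot":[0,0,0]}]'
python3 -m handwheel '[{"dp":[0,0,0],"delta_rot":[0,0,0]},{"dp":[0,0,0],"delta_rot":[0,0,0]},{"dp":[0,0,0],"delta_rot":[0,0,0]},{"dp":[0,0,0],"delta_rot":[0,0,0]},{"dp":[0,0,0],"delta_rot":[0,0,0]},{"dp":[0,0,0],"delta_rot":[0,0,0]}]' 1
python3 -m handwheel '[{"dp":[0,0,-0.01],"delta_rot":[0,0,0]},{"dp":[0,0,-0.03],"delta_rot":[0,0,0]},{"dp":[0,0,-0.06],"delta_rot":[0,0,0]},{"dp":[0,0,-0.09],"delta_rot":[0,0,0]},{"dp":[0,0,-0.1],"delta_rot":[0,0,0]},{"dp":[0,0,-0.1],"delta_rot":[0,0,0]},{"dp":[0,0,-0.1],"delta_rot":[0,0,0]}]'
python3 -c "
from h import *
goto(.4906,.337,.147,.015)"
```

```text
clock: 45.38
tcp_pos: [0.4866, -0.0577, 0.0475]
orientation: [-2.203, -2.24, 0.0]
contact_force: [-1.1, 1.1, 2.4]
grip_width: 0.0426
gripper_force: 41.2
clock: 46.12
tcp_pos: [0.4868, -0.0577, 0.0475]
orientation: [2.203, 2.24, 0.0]
contact_force: [-0.3, -0.3, -0.5]
grip_width: 0.0854
gripper_force: 0.0
clock: 47.0
tcp_pos: [0.486, -0.0578, 0.1466]
orientation: [-2.202, -2.239, 0.002]
contact_force: [-0.1, -0.6, -0.4]
grip_width: 0.0855
gripper_force: 0.0
dp [ 0.3946  0.0112 -0.0004] rot [-0.0017 -0.0001  0.0015] tcp [ 0.486  -0.0578  0.1466]
```

```bash
python3 -m handwheel '[{"dp":[0.02,0.001,0],"delta_rot":[0,0,0]},{"dp":[0.06,0.002,0],"delta_rot":[0,0,0]},{"dp":[0.105,0.003,0],"delta_rot":[0,0,0]},{"dp":[0.15,0.004,0],"delta_rot":[0,0,0]},{"dp":[0.195,0.005,0],"delta_rot":[0,0,0]},{"dp":[0.24,0.007,0],"delta_rot":[0,0,0]},{"dp":[0.285,0.008,0],"delta_rot":[0,0,0]},{"dp":[0.33,0.009,0],"delta_rot":[0,0,0]},{"dp":[0.37,0.01,0],"delta_rot":[0,0,0]},{"dp":[0.39,0.0105,0],"delta_rot":[0,0,0]},{"dp":[0.3945,0.0105,0],"delta_rot":[0,0,0]},{"dp":[0.3945,0.0105,0],"delta_rot":[0,0,0]}]'
python3 -m handwheel '[{"dp":[0,0,0.01],"delta_rot":[0,0,0]},{"dp":[0,0,0.02],"delta_rot":[0,0,0]},{"dp":[0,0,0.02],"delta_rot":[0,0,0]},{"dp":[0,0,0.02],"delta_rot":[0,0,0]}]'
python3 -c "
from h import *
goto(.4906,.337,.046,.015)"
```

```text
clock: 48.5
tcp_pos: [0.491, 0.3354, 0.1469]
orientation: [2.204, 2.238, -0.002]
contact_force: [-1.0, -0.7, -0.1]
grip_width: 0.0853
gripper_force: 0.0
clock: 49.0
tcp_pos: [0.4908, 0.3368, 0.1275]
orientation: [-2.203, -2.239, 0.0]
contact_force: [-0.1, -0.3, 0.3]
grip_width: 0.0852
gripper_force: 0.0
dp [ 0.0002 -0.0002  0.0815] rot [-0.0001  0.0001  0.0013] tcp [0.4908 0.3368 0.1275]
```

```bash
python3 -m handwheel '[{"dp":[0,0,0.01],"delta_rot":[0,0,0]},{"dp":[0,0,0.03],"delta_rot":[0,0,0]},{"dp":[0,0,0.055],"delta_rot":[0,0,0]},{"dp":[0,0,0.075],"delta_rot":[0,0,0]},{"dp":[0,0,0.0815],"delta_rot":[0,0,0]},{"dp":[0,0,0.0815],"delta_rot":[0,0,0]},{"dp":[0,0,0.0815],"delta_rot":[0,0,0]}]'
python3 -m handwheel '[{"dp":[0,0,0],"delta_rot":[0,0,0]},{"dp":[0,0,0],"delta_rot":[0,0,0]},{"dp":[0,0,0],"delta_rot":[0,0,0]},{"dp":[0,0,0],"delta_rot":[0,0,0]},{"dp":[0,0,0],"delta_rot":[0,0,0]},{"dp":[0,0,0],"delta_rot":[0,0,0]},{"dp":[0,0,0],"delta_rot":[0,0,0]},{"dp":[0,0,0],"delta_rot":[0,0,0]}]' 0 40
python3 -m handwheel '[{"dp":[0,0,-0.008],"delta_rot":[0,0,0]},{"dp":[0,0,-0.025],"delta_rot":[0,0,0]},{"dp":[0,0,-0.045],"delta_rot":[0,0,0]},{"dp":[0,0,-0.062],"delta_rot":[0,0,0]},{"dp":[0,0,-0.07],"delta_rot":[0,0,0]},{"dp":[0,0,-0.07],"delta_rot":[0,0,0]}]'
python3 -c "
from h import *
goto(.4852,-.0052,.047,.015)"
```

```text
clock: 49.88
tcp_pos: [0.4912, 0.3375, 0.0467]
orientation: [2.203, 2.24, 0.002]
contact_force: [0.4, 0.6, -0.1]
grip_width: 0.085
gripper_force: 0.0
clock: 50.88
tcp_pos: [0.4911, 0.3372, 0.0466]
orientation: [2.203, 2.239, 0.001]
contact_force: [-0.1, -0.1, 5.9]
grip_width: 0.0421
gripper_force: 40.1
clock: 51.62
tcp_pos: [0.4911, 0.3371, 0.1168]
orientation: [2.203, 2.239, 0.002]
contact_force: [0.2, -0.1, -2.5]
grip_width: 0.0422
gripper_force: 39.9
dp [-0.3422 -0.0115  0.0696] rot [ 0.0012 -0.0005  0.0013] tcp [0.4911 0.3371 0.1168]
```

```bash
python3 -m handwheel '[{"dp":[-0.01,0,0],"delta_rot":[0,0,0]},{"dp":[-0.03,-0.001,0],"delta_rot":[0,0,0]},{"dp":[-0.065,-0.002,0],"delta_rot":[0,0,0]},{"dp":[-0.105,-0.004,0],"delta_rot":[0,0,0]},{"dp":[-0.145,-0.005,0],"delta_rot":[0,0,0]},{"dp":[-0.185,-0.006,0],"delta_rot":[0,0,0]},{"dp":[-0.225,-0.008,0],"delta_rot":[0,0,0]},{"dp":[-0.265,-0.009,0],"delta_rot":[0,0,0]},{"dp":[-0.3,-0.01,0],"delta_rot":[0,0,0]},{"dp":[-0.325,-0.011,0],"delta_rot":[0,0,0]},{"dp":[-0.338,-0.0115,0],"delta_rot":[0,0,0]},{"dp":[-0.342,-0.0115,0],"delta_rot":[0,0,0]}]'
python3 -m handwheel '[{"dp":[0,0,0.01],"delta_rot":[0,0,0]},{"dp":[0,0,0.03],"delta_rot":[0,0,0]},{"dp":[0,0,0.05],"delta_rot":[0,0,0]},{"dp":[0,0,0.058],"delta_rot":[0,0,0]},{"dp":[0,0,0.06],"delta_rot":[0,0,0]},{"dp":[0,0,0.06],"delta_rot":[0,0,0]},{"dp":[0,0,0.06],"delta_rot":[0,0,0]}]'
python3 -c "
from h import *
goto(.4852,-.0052,.0475,.015)"
```

```text
clock: 53.12
tcp_pos: [0.4844, -0.0062, 0.1158]
orientation: [-2.205, -2.238, 0.001]
contact_force: [1.3, -0.3, -1.5]
grip_width: 0.0417
gripper_force: 39.9
clock: 54.0
tcp_pos: [0.4854, -0.0051, 0.0566]
orientation: [2.202, 2.239, 0.001]
contact_force: [1.5, -0.2, -1.3]
grip_width: 0.0422
gripper_force: 39.9
dp [-0.0001 -0.0002  0.0091] rot [0.0012 0.     0.0015] tcp [ 0.4854 -0.0051  0.0566]
```

```bash
python3 -m handwheel '[{"dp":[0,0,0.004],"delta_rot":[0,0,0]},{"dp":[0,0,0.007],"delta_rot":[0,0,0]},{"dp":[0,0,0.009],"delta_rot":[0,0,0]},{"dp":[0,0,0.009],"delta_rot":[0,0,0]},{"dp":[0,0,0.009],"delta_rot":[0,0,0]}]'
python3 -m handwheel '[{"dp":[0,0,0],"delta_rot":[0,0,0]},{"dp":[0,0,0],"delta_rot":[0,0,0]},{"dp":[0,0,0],"delta_rot":[0,0,0]},{"dp":[0,0,0],"delta_rot":[0,0,0]},{"dp":[0,0,0],"delta_rot":[0,0,0]},{"dp":[0,0,0],"delta_rot":[0,0,0]}]' 1
python3 -m handwheel '[{"dp":[0,0,-0.01],"delta_rot":[0,0,0]},{"dp":[0,0,-0.03],"delta_rot":[0,0,0]},{"dp":[0,0,-0.06],"delta_rot":[0,0,0]},{"dp":[0,0,-0.09],"delta_rot":[0,0,0]},{"dp":[0,0,-0.1],"delta_rot":[0,0,0]},{"dp":[0,0,-0.1],"delta_rot":[0,0,0]},{"dp":[0,0,-0.1],"delta_rot":[0,0,0]}]'
python3 -c "
from h import *
goto(.5852,.332,.147,.015)"
```

```text
clock: 54.62
tcp_pos: [0.4848, -0.0053, 0.0476]
orientation: [2.203, 2.239, -0.001]
contact_force: [-2.7, -0.1, 9.3]
grip_width: 0.0418
gripper_force: 40.9
clock: 55.38
tcp_pos: [0.4848, -0.0052, 0.047]
orientation: [-2.203, -2.24, 0.0]
contact_force: [-0.2, -0.3, 0.7]
grip_width: 0.0855
gripper_force: 0.0
clock: 56.25
tcp_pos: [0.4841, -0.0054, 0.1461]
orientation: [-2.202, -2.239, 0.002]
contact_force: [0.1, -0.9, 0.4]
grip_width: 0.0851
gripper_force: 0.0
dp [ 0.3357  0.1066 -0.0011] rot [-0.0016  0.      0.0015] tcp [ 0.4841 -0.0054  0.1461]
```

```bash
python3 -m handwheel '[{"dp":[0.02,0.006,0],"delta_rot":[0,0,0]},{"dp":[0.05,0.016,0],"delta_rot":[0,0,0]},{"dp":[0.09,0.028,0],"delta_rot":[0,0,0]},{"dp":[0.13,0.041,0],"delta_rot":[0,0,0]},{"dp":[0.17,0.054,0],"delta_rot":[0,0,0]},{"dp":[0.21,0.067,0],"delta_rot":[0,0,0]},{"dp":[0.25,0.079,0],"delta_rot":[0,0,0]},{"dp":[0.285,0.09,0],"delta_rot":[0,0,0]},{"dp":[0.315,0.1,0],"delta_rot":[0,0,0]},{"dp":[0.33,0.105,0],"delta_rot":[0,0,0]},{"dp":[0.3355,0.106,0],"delta_rot":[0,0,0]},{"dp":[0.3355,0.106,0],"delta_rot":[0,0,0]}]'
python3 -m handwheel '[{"dp":[0,0,0.01],"delta_rot":[0,0,0]},{"dp":[0,0,0.02],"delta_rot":[0,0,0]},{"dp":[0,0,0.02],"delta_rot":[0,0,0]},{"dp":[0,0,0.02],"delta_rot":[0,0,0]}]'
python3 -c "
from h import *
goto(.5852,.332,.0475,.015)"
```

```text
clock: 57.75
tcp_pos: [0.5852, 0.3311, 0.1465]
orientation: [2.203, 2.239, -0.002]
contact_force: [0.4, -0.8, -0.3]
grip_width: 0.0858
gripper_force: 0.0
clock: 58.25
tcp_pos: [0.5854, 0.3319, 0.127]
orientation: [-2.203, -2.239, 0.0]
contact_force: [0.1, 0.5, -1.1]
grip_width: 0.0853
gripper_force: 0.0
dp [ 0.0002 -0.0001  0.0795] rot [-0.0001  0.      0.0013] tcp [0.5854 0.3319 0.127 ]
```

```bash
python3 -m handwheel '[{"dp":[0,0,0.01],"delta_rot":[0,0,0]},{"dp":[0,0,0.03],"delta_rot":[0,0,0]},{"dp":[0,0,0.055],"delta_rot":[0,0,0]},{"dp":[0,0,0.073],"delta_rot":[0,0,0]},{"dp":[0,0,0.0795],"delta_rot":[0,0,0]},{"dp":[0,0,0.0795],"delta_rot":[0,0,0]},{"dp":[0,0,0.0795],"delta_rot":[0,0,0]}]'
python3 -m handwheel '[{"dp":[0,0,0],"delta_rot":[0,0,0]},{"dp":[0,0,0],"delta_rot":[0,0,0]},{"dp":[0,0,0],"delta_rot":[0,0,0]},{"dp":[0,0,0],"delta_rot":[0,0,0]},{"dp":[0,0,0],"delta_rot":[0,0,0]},{"dp":[0,0,0],"delta_rot":[0,0,0]},{"dp":[0,0,0],"delta_rot":[0,0,0]},{"dp":[0,0,0],"delta_rot":[0,0,0]}]' 0 40
python3 -m handwheel '[{"dp":[0,0,-0.008],"delta_rot":[0,0,0]},{"dp":[0,0,-0.025],"delta_rot":[0,0,0]},{"dp":[0,0,-0.045],"delta_rot":[0,0,0]},{"dp":[0,0,-0.062],"delta_rot":[0,0,0]},{"dp":[0,0,-0.07],"delta_rot":[0,0,0]},{"dp":[0,0,-0.07],"delta_rot":[0,0,0]}]'
python3 -c "
from h import *
goto(.482,.0493,.048,.015)"
```

```text
clock: 59.12
tcp_pos: [0.5858, 0.3325, 0.0483]
orientation: [2.203, 2.239, 0.002]
contact_force: [0.7, 0.7, -0.5]
grip_width: 0.0853
gripper_force: 0.0
clock: 60.12
tcp_pos: [0.5858, 0.3322, 0.0481]
orientation: [2.203, 2.239, 0.002]
contact_force: [0.5, -0.4, 5.3]
grip_width: 0.0407
gripper_force: 40.4
clock: 60.88
tcp_pos: [0.5856, 0.3322, 0.1183]
orientation: [2.203, 2.239, 0.002]
contact_force: [0.6, 0.3, -0.7]
grip_width: 0.0411
gripper_force: 40.4
dp [-0.2812 -0.1083  0.0701] rot [ 0.0012 -0.0005  0.0014] tcp [0.5856 0.3322 0.1183]
```

```bash
python3 -m handwheel '[{"dp":[-0.008,-0.003,0],"delta_rot":[0,0,0]},{"dp":[-0.025,-0.01,0],"delta_rot":[0,0,0]},{"dp":[-0.05,-0.02,0],"delta_rot":[0,0,0]},{"dp":[-0.08,-0.031,0],"delta_rot":[0,0,0]},{"dp":[-0.115,-0.045,0],"delta_rot":[0,0,0]},{"dp":[-0.15,-0.058,0],"delta_rot":[0,0,0]},{"dp":[-0.185,-0.072,0],"delta_rot":[0,0,0]},{"dp":[-0.22,-0.085,0],"delta_rot":[0,0,0]},{"dp":[-0.25,-0.096,0],"delta_rot":[0,0,0]},{"dp":[-0.27,-0.104,0],"delta_rot":[0,0,0]},{"dp":[-0.28,-0.1075,0],"delta_rot":[0,0,0]},{"dp":[-0.281,-0.108,0],"delta_rot":[0,0,0]}]'
python3 -m handwheel '[{"dp":[0,0,0.01],"delta_rot":[0,0,0]},{"dp":[0,0,0.03],"delta_rot":[0,0,0]},{"dp":[0,0,0.05],"delta_rot":[0,0,0]},{"dp":[0,0,0.058],"delta_rot":[0,0,0]},{"dp":[0,0,0.06],"delta_rot":[0,0,0]},{"dp":[0,0,0.06],"delta_rot":[0,0,0]},{"dp":[0,0,0.06],"delta_rot":[0,0,0]}]'
python3 -c "
from h import *
goto(.482,.0493,.0482,.015)"
```

```text
clock: 62.38
tcp_pos: [0.4815, 0.0484, 0.1174]
orientation: [2.205, 2.238, -0.001]
contact_force: [0.7, 0.1, -0.6]
grip_width: 0.0406
gripper_force: 40.5
clock: 63.25
tcp_pos: [0.4824, 0.0494, 0.058]
orientation: [2.202, 2.239, 0.001]
contact_force: [0.9, 0.4, -1.1]
grip_width: 0.0408
gripper_force: 40.5
dp [-0.0001 -0.0005  0.0098] rot [ 0.0011 -0.0001  0.0015] tcp [0.4824 0.0494 0.058 ]
```

Set down, release, rise and swing clear to the right at height for a final look.

```bash
python3 -m handwheel '[{"dp":[0,-0.0005,0.004],"delta_rot":[0,0,0]},{"dp":[0,-0.0005,0.007],"delta_rot":[0,0,0]},{"dp":[0,-0.0005,0.0095],"delta_rot":[0,0,0]},{"dp":[0,-0.0005,0.0095],"delta_rot":[0,0,0]},{"dp":[0,-0.0005,0.0095],"delta_rot":[0,0,0]}]'
python3 -m handwheel '[{"dp":[0,0,0],"delta_rot":[0,0,0]},{"dp":[0,0,0],"delta_rot":[0,0,0]},{"dp":[0,0,0],"delta_rot":[0,0,0]},{"dp":[0,0,0],"delta_rot":[0,0,0]},{"dp":[0,0,0],"delta_rot":[0,0,0]},{"dp":[0,0,0],"delta_rot":[0,0,0]}]' 1
python3 -m handwheel '[{"dp":[0,0,-0.01],"delta_rot":[0,0,0]},{"dp":[0,0,-0.03],"delta_rot":[0,0,0]},{"dp":[0,0,-0.06],"delta_rot":[0,0,0]},{"dp":[0,0,-0.09],"delta_rot":[0,0,0]},{"dp":[0,0,-0.12],"delta_rot":[0,0,0]},{"dp":[0,0,-0.13],"delta_rot":[0,0,0]},{"dp":[0,0,-0.13],"delta_rot":[0,0,0]}]'
python3 -m handwheel '[{"dp":[0.02,0,0],"delta_rot":[0,0,0]},{"dp":[0.05,0,0],"delta_rot":[0,0,0]},{"dp":[0.09,0,0],"delta_rot":[0,0,0]},{"dp":[0.13,0,0],"delta_rot":[0,0,0]},{"dp":[0.17,0,0],"delta_rot":[0,0,0]},{"dp":[0.21,0,0],"delta_rot":[0,0,0]},{"dp":[0.25,0,0],"delta_rot":[0,0,0]},{"dp":[0.29,0,0],"delta_rot":[0,0,0]},{"dp":[0.3,0,0],"delta_rot":[0,0,0]},{"dp":[0.3,0,0],"delta_rot":[0,0,0]},{"dp":[0.3,0,0],"delta_rot":[0,0,0]}]'
python3 - <<'E'
from h import *
f=grab("top"); a=cv2.resize(f["img"][170:275,225:375],(450,315),interpolation=2); b=cv2.resize(f["img"][180:280,375:460],(268,315),interpolation=2)
s=cv2.resize(grab("scene")["img"][130:400,70:370],(311,280),interpolation=2)
c=np.hstack([a,b]); cv2.imwrite("pics/end.png",np.vstack([c,cv2.copyMakeBorder(s,0,0,0,c.shape[1]-311,0)]))
E
```

```text
clock: 63.88
tcp_pos: [0.4818, 0.0493, 0.0488]
orientation: [2.202, 2.239, -0.0]
contact_force: [-1.7, -0.9, 9.8]
grip_width: 0.0408
gripper_force: 40.7
clock: 64.62
tcp_pos: [0.4814, 0.0492, 0.048]
orientation: [-2.203, -2.24, 0.0]
contact_force: [1.1, -0.0, -0.5]
grip_width: 0.0854
gripper_force: 0.0
clock: 65.5
tcp_pos: [0.4817, 0.0491, 0.1784]
orientation: [2.203, 2.239, 0.001]
contact_force: [-0.7, -0.4, -0.7]
grip_width: 0.0853
gripper_force: 0.0
clock: 66.88
tcp_pos: [0.4768, 0.3473, 0.1772]
orientation: [2.204, 2.237, -0.003]
contact_force: [0.1, 0.1, -1.2]
grip_width: 0.0854
gripper_force: 0.0
```

View pics/end.png

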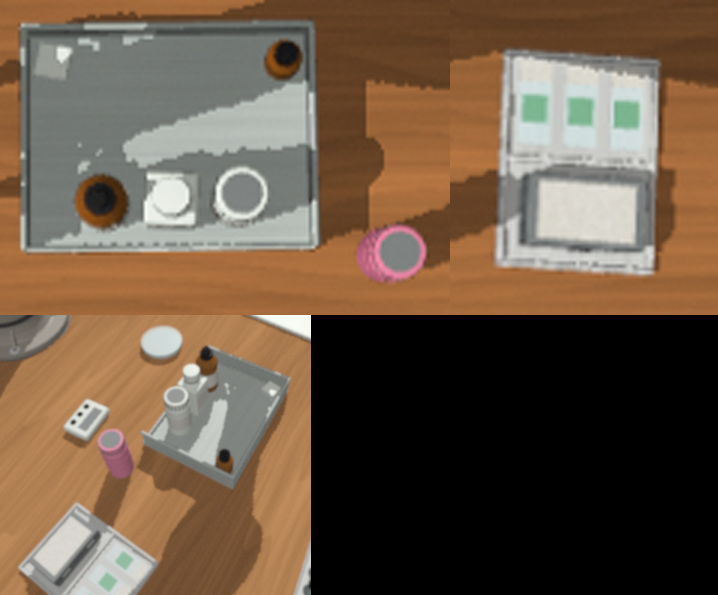

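All three bottles stand upright at their original pixels: dropper (101,201), square (171,196), jar (241,194), each within about 1 px of the start. The box is in the near compartment, and the coverslip pack and oil bottle are unmoved.

```bash
python3 -c "
from bench import r
print(r.hand_in())"
```

```text
the job is handed in; nothing more can be done
None
```

I handed the job in at about 67 s: the slide box lies flat in the near compartment of the reading tray, all three bottles are back upright in their original order within about 2–3 mm, and the coverslip pack and oil bottle were left alone.

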